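# Ripe tomato into the pot, glass lid back on

### The job

Lift the glass lid off the black pot and lay it flat on the chopping board, put the ripe tomato in the pot, then cover the pot squarely with the lid again. The tomato bruises: grip it with no more than 10 N, and lower it to the bottom of the pot rather than dropping it; set the glass lid down softly each time. Leave the pot standing where it is, and do not disturb the garlic or the lime.

Things in the scene. Friction and masses are not known exactly. Their poses are not given: they have to be found in the camera images.
- pot: black enamel pot, loose, 0.7 kg, standing on the worktop: outside diameter 166, height 86 (flat rim on top), floor 3 thick, free inside diameter 138 at the floor and 148 at the rim. Two small loop ears on opposite sides, 61 to 75 above its foot, reaching about 115 from the axis towards local (-51,+74) and (+51,-74). Origin: centre of the underside; z up the axis.
- pot_lid: round domed glass lid with steel rim, loose, 0.28 kg: diameter 171, height 45. Dark round knob on top, 40 diameter from 31 to 45 above the origin, on a neck 32 wide from 23 to 31; the glass dome is 20 to 23 high close round the neck, so keep the fingertips 3 or more above it. Lies on the pot at the start, its origin 86 above the pot's origin. Origin: centre of the underside; z up the axis.
- tomato: red ripe tomato with green stalk, loose, 0.12 kg, 65 diameter, 66 high, standing on the worktop. Origin: centre of the underside (the ball's centre is 33 above it); z up. It may be gripped across any horizontal diameter.
- board: wooden chopping board lying flat and fixed on the white draining board of the sink, empty: 200 (x) by 300 (y) by 22 thick. Origin: centre of the underside; its top is 22 above the origin.
- garlic: whitish garlic bulb, loose, 61 wide, 59 high, a bystander. Origin: centre of the underside.
- lime: green lime, loose, 52 long, 46 wide and high, a bystander. Origin: centre of the underside.
There are look-alikes about, which are no part of the job. There is more than one size of the tomato; the job needs the middle-sized.

How it is judged:
By the outcome, as a careful person would: the job done as asked, in the order asked, and still so for the second after the job is handed in, with the robot touching nothing.
It also fails if it takes over 72 s, if anything falls off the work surface, if the arm or the gripper's body presses on something with over 40 N, if the wrist force passes 120 N, or if a joint passes its speed limit or range.

### The arm

A 6-joint arm with a two-finger parallel gripper is mounted at the origin on a cart in front of the work surface, level with it; the furniture and walls round the work are solid. World frame = base frame: x ahead of the robot, y to its left, z up, the work surface at z = 0. Lengths are in m, angles in rad, forces in N, time in s.
With the tool pointing down it reaches from about 0.3 to 0.775 m from the base axis. Payload 14.6 kg.
Tool frame: the origin (TCP) lies on the centre line of the jaws, within the pads' length; the fingertips stand 19 mm ahead of it and the grasp point (between the pads) is the TCP; z points along the fingers, y is the line along which they close (so a half turn about z gives the same grasp; the last joint's range is limited). The gripper opens to 94 mm and grips with 3 to 60 N. Pads are 16 mm wide; open, the fingers measure 119 mm over their backs; the gripper's body (75 mm by 177 mm) begins 78 mm behind the grasp point.
Start: joints at [1.035, 0.3, 1.521, -0, 1.321, -0.067], TCP at [0.248, 0.491, 0.224] pointing down, gripper open.
Joint ranges: [-3.03, 3.03], [-0.79, 2.21], [0.23, 2.52], [-1.04, 4.18], [0, 3.07], [-2.55, 2.55]. Speed limits (rad/s): [2.22, 2.22, 2.57, 3.14, 3.14, 3.14].

### API

Orientations are given as [roll, pitch, yaw] about the fixed x, y, z axes, in that order (R = Rz(yaw) Ry(pitch) Rx(roll)).
In Python, from station import get_obs, camera, workorder gives the robot as it stands.
- The arm moves only by the tool play_rows, never from a script. Its argument "motion" is a list that holds one entry, the list of rows, each a list of 7 numbers: the shift along the tool's x, y, z as a fraction of full scale, then the turn, a rotation vector about the tool's x, y, z as a fraction of full scale, then the opening, from -1 (shut) to 1 (fully open). In form: [[[x, y, z, ax, ay, az, grip], ...]]. A call has 1 to 10 rows; each row is the pose to reach, as a shift and turn from the pose commanded when the call began, along the tool's axes at that moment, turning the shorter way round; what a row does not reach only later rows make up. Full scale, the value 1, is 0.25 m for a shift and 2 pi rad for a turn. A row lasts 1/10 s, in which the tool goes at most 50 mm and 8.59 degrees, less where a joint would pass 70% of its speed; a pose out of reach is approached as far as the arm can. A call with a number of a shift or a turn outside -1 to 1 is refused whole. A call with a gripper value outside its range is refused whole. The fingers move at their own pace and stop on an object; "grip_force" is the grip in N (left out, the last holds). Time passes only in rows, so rows that repeat a pose let the fingers close. It gives the time, the measured TCP pose, the force, the opening and the grip force at its end, in the units of the state.
- get_obs(): the state, without advancing time (a new reading comes with each control period).
- camera(name): name is "side" or "top"; returns a dict with "frame" (420x560x3 uint8, red, green, blue), "z_map" (420x560 float32, m along the optical axis (not along the pixel's ray), 0 where there is no reading), "camera_matrix" (3x3 intrinsics, pixels), "D" ([k1, k2, p1, p2, k3] as OpenCV has them; the pictures are not rectified), "T" (4x4, takes a point from camera to world coordinates). Camera axes: x right, y up, looking along -z (the intrinsics and any distortion apply to the point x, -y, -z); pixel columns grow to the right and rows downward; lengths in m; the calibration is good to about 2 mm. A picture is of the moment at which its call begins.
- workorder.hand_in(): hands the job in; it is judged then, once.
The state is a dict: "time_s": time; "qpos": joint angles; "joint_vel": joint speeds; "tau": joint torques, N m; "ee_pos": TCP position; "eef_rot": TCP orientation; "force": force on the tool from outside, world axes, zero at the start; "moment": the same for the moment, N m; "grip_width": finger opening in m; "grip_force": force on a finger pad.
Only numpy, scipy, OpenCV 4.12 (cv2) and the standard library are available. Lean on these libraries where they do the work, as an engineer would, in place of code of your own. Each camera call takes 0.05 s, during which the arm holds its last target. There are 200 camera calls.

## Working session

There is one attempt and no reset: what is moved stays moved. The work goes in short steps, Python scripts to look and compute and a tool call to move; the robot and the scene stay as the last step left them, time stands still between calls to the robot, and variables do not carry over. Pictures are saved under pics/ and viewed, at most 10 in all, crops included, and the job is handed in when it is done.

Besides the shell and the picture viewer there is one more tool, called after "Emit:" as name(argument=value, ...), one argument or row to a line, values as JSON. play_rows: Moves the arm, as the interface text tells. Its arguments: {"type":"object","properties":{"motion":{"type":"array"},"grip_force":{"type":"number"}},"required":["motion"]}

```bash
mkdir -p pics
cat > h.py <<'E'
import numpy as np, cv2
from station import get_obs, camera
def pts(c):
    """world xyz map from depth"""
    h,w=c['z_map'].shape
    u,v=np.meshgrid(np.arange(w),np.arange(h))
    p=cv2.undistortPoints(np.stack([u,v],-1).reshape(-1,1,2).astype(np.float64),c['camera_matrix'],np.array(c['D'])).reshape(h,w,2)
    z=c['z_map'].astype(float)
    P=np.stack([p[...,0]*z,-p[...,1]*z,-z,np.ones_like(z)],-1)
    W=(P@np.array(c['T']).T)[...,:3]; W[z==0]=np.nan
    return W
E
python3 - <<'E'
from h import *
o=get_obs();print({k:np.round(v,3).tolist() for k,v in o.items()})
for n in('top','side'):
    c=camera(n);cv2.imwrite(f'pics/{n}0.png',c['frame'][...,::-1]);print(n,np.round(c['T'],3).tolist(),np.round(c['camera_matrix'],1).tolist(),c['D'],(c['z_map']==0).mean())
    np.savez(f'{n}0.npz',**c)
E
```

```text
{'time_s': 0.0, 'qpos': [1.035, 0.3, 1.522, 0.0, 1.321, -0.067], 'joint_vel': [-0.0, -0.0, 0.0, 0.001, 0.001, -0.0], 'tau': [-0.001, -53.181, -35.275, 0.071, 0.024, -0.0], 'ee_pos': [0.248, 0.49, 0.224], 'eef_rot': [-3.14, -0.0, 2.673], 'force': [-0.6, -0.121, 0.554], 'moment': [-0.017, 0.013, 0.045], 'grip_force': 0.0, 'grip_width': 0.094}
top [[-0.029, 0.991, -0.128, 0.292], [-1.0, -0.03, -0.008, -0.017], [-0.012, 0.127, 0.992, 1.23], [0.0, 0.0, 0.0, 1.0]] [[438.2, 0.0, 282.9], [0.0, 438.2, 211.8], [0.0, 0.0, 1.0]] [-0.04620874  0.          0.          0.          0.        ] 0.0039880952380952385
side [[0.996, 0.055, -0.063, 0.377], [-0.084, 0.611, -0.787, -0.823], [-0.004, 0.79, 0.614, 0.696], [0.0, 0.0, 0.0, 1.0]] [[404.9, 0.0, 278.6], [0.0, 404.9, 206.7], [0.0, 0.0, 1.0]] [-0.08229171  0.          0.          0.          0.        ] 0.0198171768707483
```

View pics/top0.png

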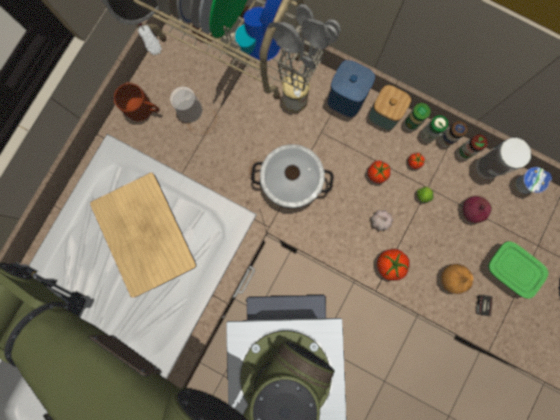

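View pics/side0.png

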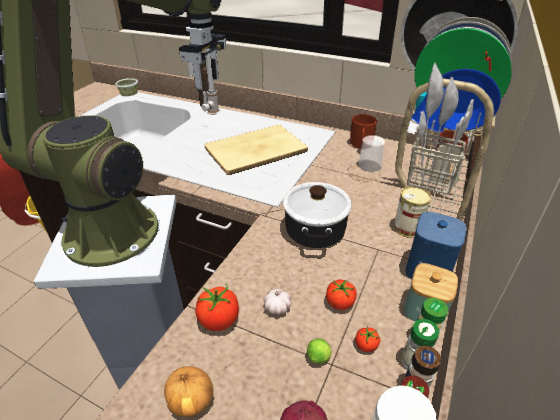

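Top view: knob at (292,172), lid about (292,177), board about (143,235), garlic (381,220), lime (425,195). There are three tomato candidates: (393,265) large, (379,172) middle and (416,160) small. The middle one, (379,172), should be the 65 mm one; I'll measure all three and check it in a crop.

Run:
```python
from h import *
ims=[]
for n in('top','side'):
    c=dict(np.load(f'{n}0.npz'));W=pts(c);f=c['frame'];hsv=cv2.cvtColor(f,cv2.COLOR_RGB2HSV)
    H,S,V=[hsv[...,i].astype(int) for i in range(3)]
    red=((H<8)|(H>172))&(S>170)&(V>90)
    red=cv2.morphologyEx(red.astype(np.uint8),cv2.MORPH_CLOSE,np.ones((7,7)))
    k,l,st,ce=cv2.connectedComponentsWithStats(red)
    for i in range(1,k):
        if st[i,4]<80: continue
        P=W[l==i];P=P[np.isfinite(P).all(1)]
        # sphere fit
        A=np.c_[2*P,np.ones(len(P))];s=np.linalg.lstsq(A,(P**2).sum(1),rcond=None)[0];r=np.sqrt(s[3]+s[:3]@s[:3])
        print(n,'red',ce[i].round(),st[i,4],'sph',s[:3].round(4),'r',r.round(4),'max z',P[:,2].max().round(3))
    # knob: dark, high
    m=(np.abs(W[...,2]-0.127)<0.012)&(V<110)
    k,l,st,ce=cv2.connectedComponentsWithStats(m.astype(np.uint8))
    for i in range(1,k):
        if st[i,4]>30:
            P=W[l==i];print(n,'knob?',ce[i].round(),st[i,4],np.median(P,0).round(4),((P.min(0)+P.max(0))/2).round(4),np.ptp(P,axis=0).round(3))
    # rim ring
    m=(W[...,2]>0.075)&(W[...,2]<0.11)&(np.hypot(W[...,0]-.46,W[...,1]+.02)<.25)
    k,l,st,ce=cv2.connectedComponentsWithStats(m.astype(np.uint8))
    for i in range(1,k):
        if st[i,4]>300: P=W[l==i];print(n,'lid',ce[i].round(),st[i,4],P.min(0).round(3),P.max(0).round(3),((P.min(0)+P.max(0))/2).round(3))
    m=(H>10)&(H<25)&(S>70)&(V>120)&(W[...,1]>.2)&(W[...,2]<.1)
    m=cv2.morphologyEx(m.astype(np.uint8),cv2.MORPH_OPEN,np.ones((3,3)))
    k,l,st,ce=cv2.connectedComponentsWithStats(m)
    i=1+np.argmax(st[1:,4]);P=W[l==i];P=P[np.isfinite(P).all(1)]
    zt=np.median(P[:,2]);P=P[abs(P[:,2]-zt)<.008]
    print(n,'board',ce[i],st[i,4],'z',zt,cv2.minAreaRect((P[:,:2]*1000).astype(np.float32)))
    u,v=(379,172) if n=='top' else (341,295)
    ims.append(cv2.resize(f[v-55:v+55,u-70:u+70],(560,440) if 0 else (400,314),interpolation=3))
cv2.imwrite('pics/crop.png',np.hstack(ims)[...,::-1])
```

```text
top red [138. 101.] 86 sph [0.7822 0.4129 0.0651] r 0.0588 max z 0.094
top red [416. 161.] 172 sph [ 0.5804 -0.3851  0.0256] r 0.0177 max z 0.051
top red [378. 172.] 271 sph [ 0.5513 -0.2767  0.0298] r 0.0293 max z 0.061
top red [393. 264.] 604 sph [ 0.2938 -0.2982  0.0351] r 0.0434 max z 0.08
top knob? [246.   9.] 35 [0.9909 0.0787 0.1318] [0.9937 0.0781 0.1282] [0.016 0.021 0.019]
top knob? [289.  21.] 69 [ 0.9569 -0.0395  0.1258] [ 0.9573 -0.0368  0.1268] [0.023 0.038 0.024]
top knob? [ 65. 132.] 1332 [0.6667 0.5642 0.1272] [0.6714 0.5593 0.127 ] [0.592 0.347 0.024]
top knob? [449. 100.] 1130 [ 0.7193 -0.4528  0.1275] [ 0.723  -0.4467  0.127 ] [0.334 0.586 0.024]
top knob? [349.  93.] 147 [ 0.7397 -0.1885  0.1285] [ 0.7562 -0.2022  0.1264] [0.075 0.116 0.023]
top knob? [497. 161.] 150 [ 0.5467 -0.5624  0.1293] [ 0.557  -0.5725  0.127 ] [0.071 0.036 0.024]
top knob? [292. 172.] 181 [ 0.535  -0.0341  0.1297] [ 0.5361 -0.0342  0.1292] [0.038 0.036 0.013]
top lid [291. 175.] 2939 [ 0.453 -0.117  0.083] [0.622 0.05  0.11 ] [ 0.537 -0.033  0.096]
top board [142.41178845 234.73206836] 74
[... 882 characters left out ...]
29 0.1284] [1.0073 0.1007 0.1268] [0.152 0.229 0.023]
side knob? [467. 300.] 711 [ 0.7398 -0.4132  0.1273] [ 0.8351 -0.2507  0.127 ] [0.402 0.698 0.024]
side knob? [318. 191.] 144 [ 0.5337 -0.0409  0.1295] [ 0.5349 -0.0389  0.1244] [0.04  0.034 0.019]
side knob? [ 98. 209.] 455 [ 0.0222 -0.0671  0.1252] [ 0.0057 -0.0387  0.127 ] [0.14  0.079 0.024]
side knob? [436. 244.] 246 [ 0.7515 -0.2446  0.1232] [ 0.7628 -0.2275  0.1227] [0.086 0.068 0.015]
side lid [317. 205.] 2257 [ 0.451 -0.119  0.075] [0.62 0.05 0.11] [ 0.535 -0.034  0.092]
side board [253.50308469 143.70667414] 1783 z 0.022705529757785836 ((395.384765625, 384.1650695800781), (296.38623046875, 199.4144287109375), 25.269563674926758)
```

View pics/crop.png

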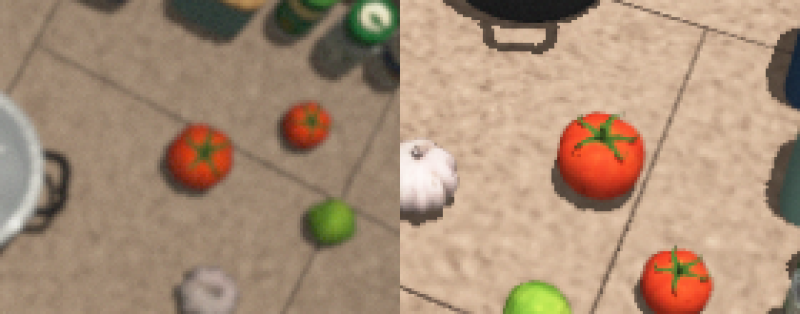

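The crop shows the 65 mm-class tomato at top (379,172) / side (341,295). Sphere fits give radii of about 30 mm, against about 45 and 20 for the others, so this is the middle one. The lid knob is at about (0.536,-0.034) and the board centre at about (0.397,0.386).

```bash
cat > to.py <<'E'
import sys
from h import *
from scipy.spatial.transform import Rotation as R
o=get_obs();p=np.array(o['ee_pos']);Rm=R.from_euler('xyz',o['eef_rot']).as_matrix()
print(round(o['time_s'],2),'p',p.round(4),'rpy',np.round(o['eef_rot'],4),'F',np.round(o['force'],1),'w',round(o['grip_width'],4),'gf',round(o['grip_force'],1))
for a in sys.argv[1:]:
    t=np.array(eval(a)); print(a,((t-p)@Rm/0.25).round(4)); p=t
E
python3 to.py "[.392,.228,.224]" "[.536,-.034,.224]"
```

```text
0.1 p [0.2484 0.4905 0.2239] rpy [-3.1405 -0.      2.6728] F [-0.4  0.6  0.2] w 0.0936 gf 0.0
[.392,.228,.224] [-9.868e-01 -6.771e-01  4.000e-04]
[.536,-.034,.224] [-9.873e-01 -6.747e-01  7.000e-04]
```

Emit:
play_rows(
  motion=[
    [[-0.987,-0.677,0,0,0,0,1],[-0.987,-0.677,0,0,0,0,1],[-0.987,-0.677,0,0,0,0,1],[-0.987,-0.677,0,0,0,0,1],[-0.987,-0.677,0,0,0,0,1],[-0.987,-0.677,0,0,0,0,1],[-0.987,-0.677,0,0,0,0,1]],
  ],
)

```text
time_s: 0.8
ee_pos: [0.394, 0.2241, 0.2243]
eef_rot: [-3.141, 0.0, 2.667]
force: [-0.6, 0.5, -0.5]
grip_width: 0.0942
grip_force: 0.0
```

Emit:
play_rows(
  motion=[
    [[-0.987,-0.675,0,0,0,0,1],[-0.987,-0.675,0,0,0,0,1],[-0.987,-0.675,0,0,0,0,1],[-0.987,-0.675,0,0,0,0,1],[-0.987,-0.675,0,0,0,0,1],[-0.987,-0.675,0,0,0,0,1],[-0.987,-0.675,0,0,0,0,1],[-0.987,-0.675,0,0,0,0,1]],
  ],
)

```text
time_s: 1.6
ee_pos: [0.536, -0.0339, 0.2238]
eef_rot: [-3.141, -0.001, 2.672]
force: [-0.0, -0.2, 0.4]
grip_width: 0.0938
grip_force: 0.0
```

```bash
python3 to.py "[.536,-.035,.135]"
```

```text
1.6 p [ 0.536  -0.0339  0.2238] rpy [-3.1414e+00 -1.3000e-03  2.6715e+00] F [-0.  -0.2  0.4] w 0.0938 gf 0.0
[.536,-.035,.135] [-0.0027 -0.0039  0.3551]
```

Emit:
play_rows(
  motion=[
    [[0,-0.003,0.1,0,0,0,1],[0,-0.003,0.2,0,0,0,1],[0,-0.003,0.28,0,0,0,0.5],[0,-0.003,0.33,0,0,0,0.2],[0,-0.003,0.356,0,0,0,0.1],[0,-0.003,0.356,0,0,0,0.05],[0,-0.003,0.356,0,0,0,0.05]],
  ],
  grip_force=10,
)

```text
time_s: 2.3
ee_pos: [0.536, -0.0342, 0.1363]
eef_rot: [3.141, 0.001, 2.673]
force: [-0.6, -0.1, 0.1]
grip_width: 0.0577
grip_force: 0.0
```

Emit:
play_rows(
  motion=[
    [[0,0,0,0,0,0,-0.1],[0,0,0,0,0,0,-0.2],[0,0,0,0,0,0,-1],[0,0,0,0,0,0,-1],[0,0,0,0,0,0,-1]],
  ],
  grip_force=10,
)

```text
time_s: 2.8
ee_pos: [0.536, -0.0345, 0.136]
eef_rot: [3.141, 0.001, 2.673]
force: [-0.7, 0.7, 5.9]
grip_width: 0.0397
grip_force: 10.0
```

Emit:
play_rows(
  motion=[
    [[0,0,0,0,0,0,-1],[0,0,0,0,0,0,-1],[0,0,0,0,0,0,-1]],
  ],
  grip_force=35,
)

```text
time_s: 3.1
ee_pos: [0.536, -0.0345, 0.136]
eef_rot: [3.141, 0.001, 2.673]
force: [0.4, 1.4, 5.8]
grip_width: 0.0394
grip_force: 35.0
```

```bash
python3 to.py "[.536,-.034,.224]"
```

```text
3.1 p [ 0.536  -0.0345  0.136 ] rpy [3.1411e+00 9.0000e-04 2.6727e+00] F [0.4 1.4 5.8] w 0.0394 gf 35.0
[.536,-.034,.224] [ 0.0005  0.0019 -0.3519]
```

Emit:
play_rows(
  motion=[
    [[0,0,-0.02,0,0,0,-1],[0,0,-0.06,0,0,0,-1],[0,0,-0.14,0,0,0,-1],[0,0,-0.24,0,0,0,-1],[0,0,-0.32,0,0,0,-1],[0,0,-0.36,0,0,0,-1],[0,0,-0.36,0,0,0,-1],[0,0,-0.36,0,0,0,-1]],
  ],
)

```text
time_s: 3.9
ee_pos: [0.5354, -0.0345, 0.2246]
eef_rot: [-3.141, -0.001, 2.673]
force: [-0.5, 0.6, -2.7]
grip_width: 0.0392
grip_force: 35.0
```

```bash
python3 to.py "[.467,.176,.224]" "[.397,.386,.224]"
python3 - <<'E'
from h import *
c=camera('side');cv2.imwrite('pics/s1.png',c['frame'][40:300,150:450,::-1])
E
```

```text
3.9 p [ 0.5354 -0.0345  0.2246] rpy [-3.1412e+00 -1.1000e-03  2.6727e+00] F [-0.5  0.6 -2.7] w 0.0392 gf 35.0
[.467,.176,.224] [0.6245 0.6276 0.0028]
[.397,.386,.224] [6.293e-01 6.228e-01 4.000e-04]
```

View pics/s1.png

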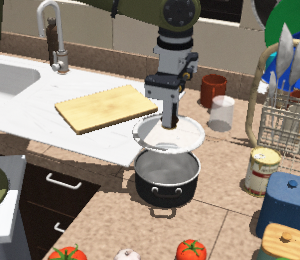

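The crop shows the lid held level at (168,133), clear of the pot. Carrying it to the board.

Emit:
play_rows(
  motion=[
    [[0.03,0.03,0,0,0,0,-1],[0.1,0.1,0,0,0,0,-1],[0.18,0.18,0,0,0,0,-1],[0.27,0.27,0,0,0,0,-1],[0.36,0.36,0,0,0,0,-1],[0.45,0.45,0,0,0,0,-1],[0.54,0.54,0,0,0,0,-1],[0.63,0.63,0,0,0,0,-1]],
  ],
)

```text
time_s: 4.75
ee_pos: [0.4652, 0.1788, 0.2249]
eef_rot: [-3.141, -0.001, 2.673]
force: [0.1, -0.5, -1.9]
grip_width: 0.0387
grip_force: 35.0
```

Emit:
play_rows(
  motion=[
    [[0.09,0.09,0,0,0,0,-1],[0.18,0.18,0,0,0,0,-1],[0.27,0.27,0,0,0,0,-1],[0.36,0.36,0,0,0,0,-1],[0.45,0.45,0,0,0,0,-1],[0.53,0.53,0,0,0,0,-1],[0.59,0.59,0,0,0,0,-1],[0.62,0.62,0,0,0,0,-1],[0.62,0.62,0,0,0,0,-1],[0.62,0.62,0,0,0,0,-1]],
  ],
)

```text
time_s: 5.75
ee_pos: [0.3981, 0.3849, 0.2252]
eef_rot: [-3.141, -0.0, 2.673]
force: [0.8, -0.3, -3.2]
grip_width: 0.0393
grip_force: 35.0
```

```bash
python3 to.py "[.397,.386,.082]" "[.397,.386,.072]"
python3 - <<'E'
# empty pot rim
from h import *
for n in('top','side'):
    W=pts(camera(n))
    m=(abs(W[...,2]-.086)<.006)&(np.hypot(W[...,0]-.536,W[...,1]+.034)<.092)
    P=W[m][:,:2];print(n,len(P),((P.min(0)+P.max(0))/2).round(4),np.ptp(P,axis=0).round(3),cv2.minEnclosingCircle((P*1000).astype(np.float32)))
E
```

```text
5.75 p [0.3981 0.3849 0.2252] rpy [-3.1409e+00 -1.0000e-04  2.6728e+00] F [ 0.8 -0.3 -3.2] w 0.0393 gf 35.0
[.397,.386,.082] [0.0058 0.0023 0.5726]
[.397,.386,.072] [-0.    0.    0.04]
top 379 [ 0.5366 -0.0334] [0.166 0.164] ((536.9183959960938, -33.164039611816406), 83.5748291015625)
side 399 [ 0.5357 -0.0333] [0.165 0.167] ((535.6141357421875, -33.4660530090332), 84.3841781616211)
```

Emit:
play_rows(
  motion=[
    [[0,0,0.04,0,0,0,-1],[0,0,0.12,0,0,0,-1],[0,0,0.22,0,0,0,-1],[0,0,0.32,0,0,0,-1],[0,0,0.42,0,0,0,-1],[0,0,0.5,0,0,0,-1],[0,0,0.55,0,0,0,-1],[0,0,0.57,0,0,0,-1],[0,0,0.58,0,0,0,-1],[0,0,0.58,0,0,0,-1]],
  ],
)

```text
time_s: 6.85
ee_pos: [0.3983, 0.3856, 0.0809]
eef_rot: [3.141, 0.0, 2.673]
force: [-0.3, 0.1, -2.4]
grip_width: 0.0384
grip_force: 35.0
```

Emit:
play_rows(
  motion=[
    [[0,0,0.008,0,0,0,-1],[0,0,0.016,0,0,0,-1],[0,0,0.02,0,0,0,-1],[0,0,0.02,0,0,0,-1]],
  ],
)

```text
time_s: 7.25
ee_pos: [0.3981, 0.3855, 0.0754]
eef_rot: [-3.142, -0.0, 2.673]
force: [0.6, -0.8, -2.9]
grip_width: 0.0391
grip_force: 35.0
```

Emit:
play_rows(
  motion=[
    [[0,0,0.004,0,0,0,-1],[0,0,0.008,0,0,0,-1],[0,0,0.008,0,0,0,-1],[0,0,0.008,0,0,0,-1]],
  ],
)

```text
time_s: 7.65
ee_pos: [0.3981, 0.3855, 0.0735]
eef_rot: [3.141, 0.0, 2.673]
force: [0.0, -0.8, -0.9]
grip_width: 0.0392
grip_force: 35.0
```

Emit:
play_rows(
  motion=[
    [[0,0,0.004,0,0,0,-1],[0,0,0.004,0,0,0,-1],[0,0,0.004,0,0,0,-1]],
  ],
)

```text
time_s: 7.95
ee_pos: [0.3982, 0.3855, 0.0734]
eef_rot: [3.141, 0.0, 2.673]
force: [-4.9, -3.3, 10.9]
grip_width: 0.0393
grip_force: 35.0
```

Emit:
play_rows(
  motion=[
    [[0,0,-0.003,0,0,0,-1],[0,0,-0.003,0,0,0,-1],[0,0,-0.003,0,0,0,0],[0,0,-0.003,0,0,0,0.15],[0,0,-0.003,0,0,0,0.3],[0,0,-0.003,0,0,0,0.3]],
  ],
  grip_force=10,
)

```text
time_s: 8.55
ee_pos: [0.3981, 0.3855, 0.0731]
eef_rot: [-3.142, 0.0, 2.673]
force: [-1.0, -0.1, 0.5]
grip_width: 0.0604
grip_force: 0.0
```

Emit:
play_rows(
  motion=[
    [[0,0,-0.05,0,0,0,0.3],[0,0,-0.15,0,0,0,0.4],[0,0,-0.35,0,0,0,1],[0,0,-0.5,0,0,0,1],[0,0,-0.6,0,0,0,1],[0,0,-0.6,0,0,0,1],[0,0,-0.6,0,0,0,1]],
  ],
)

```text
time_s: 9.25
ee_pos: [0.3981, 0.3854, 0.2237]
eef_rot: [3.141, 0.0, 2.673]
force: [0.6, 1.0, 0.4]
grip_width: 0.094
grip_force: 0.0
```

```bash
python3 to.py "[.45,.16,.22]" "[.502,-.06,.22]" "[.5515,-.2785,.18]" "[.5515,-.2785,.035]"
python3 - <<'E'
from h import *
c=camera('top');cv2.imwrite('pics/t2.png',c['frame'][...,::-1])
E
```

```text
9.25 p [0.3981 0.3854 0.2237] rpy [3.1408e+00 4.0000e-04 2.6728e+00] F [0.6 1.  0.4] w 0.094 gf 0.0
[.45,.16,.22] [-0.5927 -0.7105  0.0145]
[.502,-.06,.22] [-5.831e-01 -6.911e-01 -3.000e-04]
[.5515,-.2785,.18] [-0.5714 -0.6904  0.1597]
[.5515,-.2785,.035] [ 2.0e-04 -5.0e-04  5.8e-01]
```

View pics/t2.png

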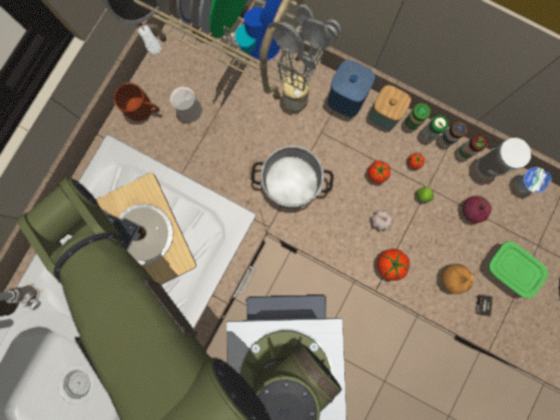

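The lid lies on the board at about (148,235), the pot is open at (292,178), and the tomato is unmoved at (379,172). Next, the tomato.

Emit:
play_rows(
  motion=[
    [[-0.59,-0.71,0,0,0,0,1],[-0.59,-0.71,0,0,0,0,1],[-0.59,-0.71,0,0,0,0,1],[-0.59,-0.71,0,0,0,0,1],[-0.59,-0.71,0,0,0,0,1],[-0.59,-0.71,0,0,0,0,1]],
  ],
)

```text
time_s: 9.9
ee_pos: [0.4497, 0.1575, 0.2222]
eef_rot: [-3.14, -0.001, 2.669]
force: [-0.6, 1.0, 0.6]
grip_width: 0.0938
grip_force: 0.0
```

Emit:
play_rows(
  motion=[
    [[-0.58,-0.69,0,0,0,0,1],[-0.58,-0.69,0,0,0,0,1],[-0.58,-0.69,0,0,0,0,1],[-0.58,-0.69,0,0,0,0,1],[-0.58,-0.69,0,0,0,0,1]],
  ],
)

```text
time_s: 10.4
ee_pos: [0.501, -0.0614, 0.2222]
eef_rot: [-3.141, -0.002, 2.671]
force: [0.6, -0.2, 0.3]
grip_width: 0.0942
grip_force: 0.0
```

Emit:
play_rows(
  motion=[
    [[-0.57,-0.69,0.1,0,0,0,1],[-0.57,-0.69,0.1,0,0,0,1],[-0.57,-0.69,0.1,0,0,0,1],[-0.57,-0.69,0.1,0,0,0,1],[-0.57,-0.69,0.1,0,0,0,1],[-0.57,-0.69,0.1,0,0,0,1],[-0.57,-0.69,0.1,0,0,0,1],[-0.57,-0.69,0.1,0,0,0,1]],
  ],
)

```text
time_s: 11.2
ee_pos: [0.5503, -0.2758, 0.198]
eef_rot: [3.141, -0.001, 2.674]
force: [0.4, -1.0, 0.1]
grip_width: 0.0939
grip_force: 0.0
```

```bash
python3 to.py "[.551,-.278,.035]"
```

```text
11.2 p [ 0.5503 -0.2758  0.198 ] rpy [ 3.1414e+00 -7.0000e-04  2.6740e+00] F [ 0.4 -1.   0.1] w 0.0939 gf 0.0
[.551,-.278,.035] [-0.0071 -0.0067  0.6518]
```

Emit:
play_rows(
  motion=[
    [[-0.007,-0.007,0.12,0,0,0,1],[-0.007,-0.007,0.28,0,0,0,1],[-0.007,-0.007,0.42,0,0,0,1],[-0.007,-0.007,0.53,0,0,0,1],[-0.007,-0.007,0.6,0,0,0,1],[-0.007,-0.007,0.64,0,0,0,1],[-0.007,-0.007,0.652,0,0,0,1],[-0.007,-0.007,0.652,0,0,0,1]],
  ],
  grip_force=7,
)

```text
time_s: 12.0
ee_pos: [0.5512, -0.2792, 0.0358]
eef_rot: [-3.142, 0.001, 2.673]
force: [-0.4, -0.1, 0.7]
grip_width: 0.0941
grip_force: 0.0
```

Emit:
play_rows(
  motion=[
    [[0,0,0,0,0,0,0.7],[0,0,0,0,0,0,0.5],[0,0,0,0,0,0,0.4],[0,0,0,0,0,0,0.3],[0,0,0,0,0,0,0.2],[0,0,0,0,0,0,-1],[0,0,0,0,0,0,-1]],
  ],
  grip_force=7,
)

```text
time_s: 12.7
ee_pos: [0.551, -0.2796, 0.0355]
eef_rot: [3.142, 0.0, 2.673]
force: [-0.9, 1.9, 3.3]
grip_width: 0.0628
grip_force: 7.0
```

Emit:
play_rows(
  motion=[
    [[0,0,-0.02,0,0,0,-1],[0,0,-0.05,0,0,0,-1],[0,0,-0.1,0,0,0,-1],[0,0,-0.1,0,0,0,-1]],
  ],
)

```text
time_s: 13.1
ee_pos: [0.5517, -0.2801, 0.0625]
eef_rot: [-3.141, 0.003, 2.673]
force: [0.8, 0.1, -1.6]
grip_width: 0.0625
grip_force: 7.0
```

```bash
python3 to.py "[.551,-.278,.19]" "[.536,-.034,.19]" "[.536,-.034,.045]"
```

```text
13.1 p [ 0.5517 -0.2801  0.0625] rpy [-3.1414e+00  3.1000e-03  2.6727e+00] F [ 0.8  0.1 -1.6] w 0.0625 gf 7.0
[.551,-.278,.19] [ 0.0046  0.0061 -0.5101]
[.536,-.034,.19] [ 0.4945  0.8436 -0.0017]
[.536,-.034,.045] [1.8e-03 1.0e-04 5.8e-01]
```

Emit:
play_rows(
  motion=[
    [[0,0,-0.05,0,0,0,-1],[0,0,-0.13,0,0,0,-1],[0,0,-0.22,0,0,0,-1],[0,0,-0.31,0,0,0,-1],[0,0,-0.4,0,0,0,-1],[0,0,-0.47,0,0,0,-1],[0,0,-0.51,0,0,0,-1],[0,0,-0.51,0,0,0,-1]],
  ],
)

```text
time_s: 13.9
ee_pos: [0.5512, -0.2797, 0.1892]
eef_rot: [-3.141, 0.002, 2.673]
force: [-0.1, -0.7, -0.8]
grip_width: 0.0627
grip_force: 7.0
```

Emit:
play_rows(
  motion=[
    [[0.03,0.05,0,0,0,0,-1],[0.08,0.14,0,0,0,0,-1],[0.15,0.25,0,0,0,0,-1],[0.22,0.37,0,0,0,0,-1],[0.29,0.49,0,0,0,0,-1],[0.36,0.61,0,0,0,0,-1],[0.42,0.72,0,0,0,0,-1],[0.47,0.81,0,0,0,0,-1],[0.496,0.85,0,0,0,0,-1],[0.496,0.85,0,0,0,0,-1]],
  ],
)

```text
time_s: 14.9
ee_pos: [0.5357, -0.0326, 0.1871]
eef_rot: [-3.141, -0.001, 2.675]
force: [0.0, -0.1, -0.9]
grip_width: 0.0628
grip_force: 7.0
```

Emit:
play_rows(
  motion=[
    [[0,0,0,0,0,0,-1],[0,0,0,0,0,0,-1]],
  ],
)

```text
time_s: 15.1
ee_pos: [0.5362, -0.0349, 0.1875]
eef_rot: [-3.141, -0.0, 2.672]
force: [0.4, 0.2, -0.6]
grip_width: 0.0627
grip_force: 7.0
```

```bash
python3 to.py "[.536,-.0335,.19]" "[.536,-.0335,.045]"
python3 - <<'E'
from h import *
c=camera('side');cv2.imwrite('pics/s3.png',c['frame'][100:320,200:450,::-1])
E
```

```text
15.1 p [ 0.5362 -0.0349  0.1875] rpy [-3.1414e+00 -2.0000e-04  2.6717e+00] F [ 0.4  0.2 -0.6] w 0.0627 gf 7.0
[.536,-.0335,.19] [ 0.0033  0.0047 -0.0101]
[.536,-.0335,.045] [-1.0e-04  1.0e-04  5.8e-01]
```

View pics/s3.png

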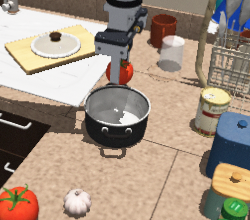

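The tomato is held above the pot, at (120,72) in the crop. Lowering it; I expect contact with the floor at TCP z of about 0.0385.

Emit:
play_rows(
  motion=[
    [[0.003,0.004,0.04,0,0,0,-1],[0.003,0.004,0.1,0,0,0,-1],[0.003,0.004,0.18,0,0,0,-1],[0.003,0.004,0.27,0,0,0,-1],[0.003,0.004,0.36,0,0,0,-1],[0.003,0.004,0.45,0,0,0,-1],[0.003,0.004,0.52,0,0,0,-1],[0.003,0.004,0.56,0,0,0,-1],[0.003,0.004,0.575,0,0,0,-1],[0.003,0.004,0.575,0,0,0,-1]],
  ],
)

```text
time_s: 16.15
ee_pos: [0.536, -0.0329, 0.0438]
eef_rot: [-3.142, -0.0, 2.673]
force: [-0.2, 0.3, -1.0]
grip_width: 0.0629
grip_force: 7.0
```

Emit:
play_rows(
  motion=[
    [[0,0,0.006,0,0,0,-1],[0,0,0.012,0,0,0,-1],[0,0,0.016,0,0,0,-1],[0,0,0.016,0,0,0,-1]],
  ],
)

```text
time_s: 16.55
ee_pos: [0.5361, -0.0328, 0.0401]
eef_rot: [3.142, 0.0, 2.673]
force: [-0.1, -0.4, -1.5]
grip_width: 0.0629
grip_force: 7.0
```

Emit:
play_rows(
  motion=[
    [[0,0,0.003,0,0,0,-1],[0,0,0.005,0,0,0,-1],[0,0,0.005,0,0,0,-1]],
  ],
)

```text
time_s: 16.85
ee_pos: [0.536, -0.0327, 0.0386]
eef_rot: [-3.142, -0.0, 2.673]
force: [0.3, 0.1, -0.5]
grip_width: 0.0626
grip_force: 7.0
```

Emit:
play_rows(
  motion=[
    [[0,0,0.002,0,0,0,-1],[0,0,0.003,0,0,0,-1],[0,0,0.003,0,0,0,-1]],
  ],
)

```text
time_s: 17.15
ee_pos: [0.5361, -0.0328, 0.0384]
eef_rot: [3.142, 0.0, 2.673]
force: [-3.5, -0.6, 5.6]
grip_width: 0.0626
grip_force: 7.0
```

Contact. Releasing and rising.

Emit:
play_rows(
  motion=[
    [[0,0,-0.002,0,0,0,0.4],[0,0,-0.002,0,0,0,0.5],[0,0,-0.002,0,0,0,0.65],[0,0,-0.002,0,0,0,0.65],[0,0,-0.05,0,0,0,0.65],[0,0,-0.15,0,0,0,0.65],[0,0,-0.3,0,0,0,0.65],[0,0,-0.48,0,0,0,0.65],[0,0,-0.66,0,0,0,1],[0,0,-0.72,0,0,0,1]],
  ],
)

```text
time_s: 18.15
ee_pos: [0.5371, -0.0328, 0.2237]
eef_rot: [3.139, 0.007, 2.673]
force: [0.2, -0.2, -0.1]
grip_width: 0.09
grip_force: 0.0
```

```bash
python3 to.py "[.467,.176,.22]" "[.398,.3855,.22]"
```

```text
18.15 p [ 0.5371 -0.0328  0.2237] rpy [3.1393 0.0067 2.6729] F [ 0.2 -0.2 -0.1] w 0.09 gf 0.0
[.467,.176,.22] [0.6274 0.6186 0.0121]
[.398,.3855,.22] [ 0.6248  0.623  -0.0027]
```

Emit:
play_rows(
  motion=[
    [[0.63,0.62,0,0,0,0,1],[0.63,0.62,0,0,0,0,1],[0.63,0.62,0,0,0,0,1],[0.63,0.62,0,0,0,0,1],[0.63,0.62,0,0,0,0,1]],
  ],
)

```text
time_s: 18.65
ee_pos: [0.464, 0.1797, 0.219]
eef_rot: [3.141, 0.0, 2.675]
force: [0.0, -1.0, 0.2]
grip_width: 0.0939
grip_force: 0.0
```

Emit:
play_rows(
  motion=[
    [[0.62,0.62,0,0,0,0,1],[0.62,0.62,0,0,0,0,1],[0.62,0.62,0,0,0,0,1],[0.62,0.62,0,0,0,0,1],[0.62,0.62,0,0,0,0,1],[0.62,0.62,0,0,0,0,1],[0.62,0.62,0,0,0,0,1]],
  ],
)

```text
time_s: 19.35
ee_pos: [0.3973, 0.3846, 0.2184]
eef_rot: [3.142, 0.0, 2.673]
force: [1.1, -0.8, -0.7]
grip_width: 0.0937
grip_force: 0.0
```

```bash
python3 to.py "[.3981,.3855,.0734]"
python3 - <<'E'
from h import *
for n in('top','side'):
    c=camera(n);W=pts(c)
    m=(abs(W[...,2]-.086)<.006)&(np.hypot(W[...,0]-.536,W[...,1]+.034)<.092)
    P=W[m][:,:2];print(n,((P.min(0)+P.max(0))/2).round(4),cv2.minEnclosingCircle((P*1000).astype(np.float32)))
    f=cv2.cvtColor(c['frame'],cv2.COLOR_RGB2HSV).astype(int);r=((f[...,0]<8)|(f[...,0]>172))&(f[...,1]>150)&(np.hypot(W[...,0]-.536,W[...,1]+.034)<.08)
    P=W[r];print('tomato',len(P),np.nanmedian(P,0).round(3),np.nanmax(P[:,2]).round(3))
E
```

```text
19.35 p [0.3973 0.3846 0.2184] rpy [3.1415e+00 3.0000e-04 2.6734e+00] F [ 1.1 -0.8 -0.7] w 0.0937 gf 0.0
[.3981,.3855,.0734] [-0.001   0.0044  0.58  ]
top [ 0.5374 -0.0335] ((537.2960815429688, -33.46318817138672), 83.65279388427734)
tomato 171 [ 0.527 -0.029  0.05 ] 0.059
side [ 0.5354 -0.0346] ((536.1979370117188, -34.136573791503906), 84.96223449707031)
tomato 212 [ 0.531 -0.049  0.05 ] 0.057
```

Emit:
play_rows(
  motion=[
    [[-0.001,0.004,0.1,0,0,0,1],[-0.001,0.004,0.25,0,0,0,1],[-0.001,0.004,0.38,0,0,0,0.6],[-0.001,0.004,0.48,0,0,0,0.4],[-0.001,0.004,0.55,0,0,0,0.3],[-0.001,0.004,0.575,0,0,0,0.2],[-0.001,0.004,0.58,0,0,0,0.1],[-0.001,0.004,0.58,0,0,0,0.05],[-0.001,0.004,0.58,0,0,0,0.05]],
  ],
  grip_force=10,
)

```text
time_s: 20.35
ee_pos: [0.3985, 0.3859, 0.0741]
eef_rot: [3.14, 0.001, 2.672]
force: [-0.6, 0.4, -0.1]
grip_width: 0.0495
grip_force: 0.0
```

Emit:
play_rows(
  motion=[
    [[0,0,0,0,0,0,-0.1],[0,0,0,0,0,0,-0.2],[0,0,0,0,0,0,-1],[0,0,0,0,0,0,-1],[0,0,0,0,0,0,-1]],
  ],
  grip_force=10,
)

```text
time_s: 20.85
ee_pos: [0.3981, 0.3859, 0.0735]
eef_rot: [3.141, 0.0, 2.673]
force: [-0.7, -2.2, 7.1]
grip_width: 0.04
grip_force: 10.0
```

Emit:
play_rows(
  motion=[
    [[0,0,0,0,0,0,-1],[0,0,0,0,0,0,-1],[0,0,0,0,0,0,-1]],
  ],
  grip_force=35,
)

```text
time_s: 21.15
ee_pos: [0.3982, 0.3859, 0.0735]
eef_rot: [3.141, 0.0, 2.673]
force: [-0.6, -1.7, 5.9]
grip_width: 0.0389
grip_force: 35.0
```

Emit:
play_rows(
  motion=[
    [[0,0,-0.02,0,0,0,-1],[0,0,-0.07,0,0,0,-1],[0,0,-0.15,0,0,0,-1],[0,0,-0.25,0,0,0,-1],[0,0,-0.35,0,0,0,-1],[0,0,-0.45,0,0,0,-1],[0,0,-0.54,0,0,0,-1],[0,0,-0.6,0,0,0,-1],[0,0,-0.6,0,0,0,-1]],
  ],
)

```text
time_s: 22.05
ee_pos: [0.3984, 0.3862, 0.2256]
eef_rot: [3.138, 0.002, 2.673]
force: [-0.2, -0.1, -2.0]
grip_width: 0.0389
grip_force: 35.0
```

```bash
python3 to.py "[.467,.176,.224]" "[.5363,-.0338,.224]"
```

```text
22.05 p [0.3984 0.3862 0.2256] rpy [3.1379e+00 1.5000e-03 2.6729e+00] F [-0.2 -0.1 -2. ] w 0.0389 gf 35.0
[.467,.176,.224] [-0.6245 -0.6263  0.0052]
[.5363,-.0338,.224] [-0.6264 -0.6235 -0.0013]
```

Emit:
play_rows(
  motion=[
    [[-0.03,-0.03,0,0,0,0,-1],[-0.1,-0.1,0,0,0,0,-1],[-0.18,-0.18,0,0,0,0,-1],[-0.27,-0.27,0,0,0,0,-1],[-0.36,-0.36,0,0,0,0,-1],[-0.45,-0.45,0,0,0,0,-1],[-0.54,-0.54,0,0,0,0,-1],[-0.625,-0.626,0,0,0,0,-1]],
  ],
)

```text
time_s: 22.85
ee_pos: [0.4664, 0.1735, 0.2219]
eef_rot: [-3.14, -0.001, 2.672]
force: [0.7, 0.7, -2.8]
grip_width: 0.0392
grip_force: 35.0
```

Emit:
play_rows(
  motion=[
    [[-0.09,-0.09,0,0,0,0,-1],[-0.18,-0.18,0,0,0,0,-1],[-0.27,-0.27,0,0,0,0,-1],[-0.36,-0.36,0,0,0,0,-1],[-0.45,-0.45,0,0,0,0,-1],[-0.53,-0.53,0,0,0,0,-1],[-0.59,-0.59,0,0,0,0,-1],[-0.626,-0.623,0,0,0,0,-1],[-0.626,-0.623,0,0,0,0,-1],[-0.626,-0.623,0,0,0,0,-1]],
  ],
)

```text
time_s: 23.85
ee_pos: [0.5355, -0.0337, 0.2225]
eef_rot: [-3.141, -0.001, 2.673]
force: [-0.6, 0.1, -2.9]
grip_width: 0.0395
grip_force: 35.0
```

Emit:
play_rows(
  motion=[
    [[0,0,0,0,0,0,-1],[0,0,0,0,0,0,-1]],
  ],
)

```text
time_s: 24.05
ee_pos: [0.5358, -0.0333, 0.223]
eef_rot: [3.142, -0.0, 2.674]
force: [0.1, 0.1, -2.6]
grip_width: 0.0393
grip_force: 35.0
```

```bash
python3 to.py "[.5363,-.0341,.144]"
python3 - <<'E'
from h import *
for n in('top','side'):
    c=camera(n);W=pts(c)
    # held lid rim: underside expected at z .176
    m=(W[...,2]>.165)&(W[...,2]<.19)&(np.hypot(W[...,0]-.536,W[...,1]+.034)<.1)
    P=W[m][:,:2];print(n,len(P),((P.min(0)+P.max(0))/2).round(4),cv2.minEnclosingCircle((P*1000).astype(np.float32)))
E
```

```text
24.05 p [ 0.5358 -0.0333  0.223 ] rpy [ 3.1415e+00 -1.0000e-04  2.6739e+00] F [ 0.1  0.1 -2.6] w 0.0393 gf 35.0
[.5363,-.0341,.144] [-0.0035 -0.002   0.3159]
top 1 [0.5899 0.0189] ((589.8876342773438, 18.877906799316406), 9.999999747378752e-05)
side 1561 [ 0.5345 -0.0347] ((533.8038940429688, -34.17359924316406), 86.83551025390625)
```

Emit:
play_rows(
  motion=[
    [[-0.0035,-0.002,0.03,0,0,0,-1],[-0.0035,-0.002,0.09,0,0,0,-1],[-0.0035,-0.002,0.16,0,0,0,-1],[-0.0035,-0.002,0.23,0,0,0,-1],[-0.0035,-0.002,0.28,0,0,0,-1],[-0.0035,-0.002,0.305,0,0,0,-1],[-0.0035,-0.002,0.316,0,0,0,-1],[-0.0035,-0.002,0.316,0,0,0,-1],[-0.0035,-0.002,0.316,0,0,0,-1]],
  ],
)

```text
time_s: 25.05
ee_pos: [0.5368, -0.0349, 0.1446]
eef_rot: [3.141, 0.001, 2.673]
force: [0.0, -0.8, -2.8]
grip_width: 0.0393
grip_force: 35.0
```

Emit:
play_rows(
  motion=[
    [[0,0,0.006,0,0,0,-1],[0,0,0.012,0,0,0,-1],[0,0,0.018,0,0,0,-1],[0,0,0.02,0,0,0,-1],[0,0,0.02,0,0,0,-1]],
  ],
)

```text
time_s: 25.55
ee_pos: [0.5365, -0.0349, 0.1389]
eef_rot: [-3.142, -0.0, 2.673]
force: [-0.1, -0.4, -3.0]
grip_width: 0.039
grip_force: 35.0
```

Emit:
play_rows(
  motion=[
    [[0,0,0.004,0,0,0,-1],[0,0,0.006,0,0,0,-1],[0,0,0.006,0,0,0,-1]],
  ],
)

```text
time_s: 25.85
ee_pos: [0.5365, -0.0349, 0.1374]
eef_rot: [-3.142, -0.0, 2.673]
force: [-0.4, 0.6, -2.6]
grip_width: 0.0391
grip_force: 35.0
```

Emit:
play_rows(
  motion=[
    [[0.001,0.003,0.003,0,0,0,-1],[0.001,0.003,0.005,0,0,0,-1],[0.001,0.003,0.005,0,0,0,-1]],
  ],
)

```text
time_s: 26.15
ee_pos: [0.5366, -0.0341, 0.1362]
eef_rot: [3.142, -0.0, 2.673]
force: [0.5, 0.5, -2.4]
grip_width: 0.0389
grip_force: 35.0
```

Emit:
play_rows(
  motion=[
    [[0,0,0.002,0,0,0,-1],[0,0,0.003,0,0,0,-1],[0,0,0.003,0,0,0,-1]],
  ],
)

```text
time_s: 26.45
ee_pos: [0.5367, -0.0341, 0.1361]
eef_rot: [3.141, 0.0, 2.673]
force: [-3.4, 1.3, 5.5]
grip_width: 0.0387
grip_force: 35.0
```

Contact. Checking that the lid is seated before releasing.

Emit:
play_rows(
  motion=[
    [[0,0,-0.001,0,0,0,-1],[0,0,-0.001,0,0,0,-1],[0,0,-0.001,0,0,0,0],[0,0,-0.001,0,0,0,0.15],[0,0,-0.001,0,0,0,0.3],[0,0,-0.001,0,0,0,0.3]],
  ],
  grip_force=10,
)

```text
time_s: 27.05
ee_pos: [0.5366, -0.0341, 0.1356]
eef_rot: [-3.142, -0.0, 2.673]
force: [0.5, -0.7, -0.0]
grip_width: 0.061
grip_force: 0.0
```

Emit:
play_rows(
  motion=[
    [[0,0,-0.05,0,0,0,0.3],[0,0,-0.15,0,0,0,0.4],[0,0,-0.3,0,0,0,1],[0,0,-0.4,0,0,0,1],[0.4,0.4,-0.4,0,0,0,1],[0.9,0.9,-0.4,0,0,0,1],[0.9,0.9,-0.4,0,0,0,1],[0.9,0.9,-0.4,0,0,0,1],[0.9,0.9,-0.4,0,0,0,1],[0.9,0.9,-0.4,0,0,0,1]],
  ],
)

```text
time_s: 28.05
ee_pos: [0.4422, 0.2528, 0.2369]
eef_rot: [3.141, 0.001, 2.673]
force: [1.5, 0.3, 0.3]
grip_width: 0.0938
grip_force: 0.0
```

Emit:
play_rows(
  motion=[
    [[0,0,0,0,0,0,1],[0,0,0,0,0,0,1],[0,0,0,0,0,0,1]],
  ],
)

```text
time_s: 28.35
ee_pos: [0.4436, 0.2502, 0.2362]
eef_rot: [3.141, 0.0, 2.672]
force: [0.3, 0.9, -0.7]
grip_width: 0.0941
grip_force: 0.0
```

```bash
python3 to.py
python3 - <<'E'
from h import *
ims=[]
for n in('top','side'):
    c=camera(n);W=pts(c);c0=dict(np.load(f'{n}0.npz'));W0=pts(c0);ims.append(c['frame'][80:300,180:460] )
    for w,q in((W0,c0),(W,c)):
        m=(w[...,2]>0.08)&(w[...,2]<0.12)&(np.hypot(w[...,0]-.536,w[...,1]+.034)<.1)
        P=w[m];print(n,'lid',len(P),((P.min(0)+P.max(0))/2).round(4))
        k=(w[...,2]>.118)&(w[...,2]<.14)&(np.hypot(w[...,0]-.536,w[...,1]+.034)<.06);P=w[k];print('  knob',len(P),np.median(P,0).round(4))
        r=(w[...,2]>.02)&(w[...,2]<.079)&(np.hypot(w[...,0]-.536,w[...,1]+.034)<.13);P=w[r];print('  pot wall/ears',len(P),P.mean(0).round(4))
cv2.imwrite('pics/end.png',cv2.resize(np.hstack(ims),(800,314))[...,::-1])
E
```

```text
28.35 p [0.4436 0.2502 0.2362] rpy [3.1414e+00 4.0000e-04 2.6721e+00] F [ 0.3  0.9 -0.7] w 0.0941 gf 0.0
top lid 2972 [ 0.5374 -0.0334  0.0982]
  knob 204 [ 0.5361 -0.033   0.1296]
  pot wall/ears 280 [ 0.5287 -0.0316  0.0694]
top lid 2971 [ 0.5368 -0.0334  0.0992]
  knob 205 [ 0.5356 -0.0339  0.129 ]
  pot wall/ears 280 [ 0.5286 -0.0314  0.0694]
side lid 2231 [ 0.5352 -0.0345  0.0982]
  knob 154 [ 0.534  -0.0394  0.1295]
  pot wall/ears 1053 [ 0.5225 -0.1015  0.0538]
side lid 2224 [ 0.5352 -0.0347  0.0983]
  knob 153 [ 0.5343 -0.0405  0.1296]
  pot wall/ears 1062 [ 0.5221 -0.1013  0.0538]
```

View pics/end.png

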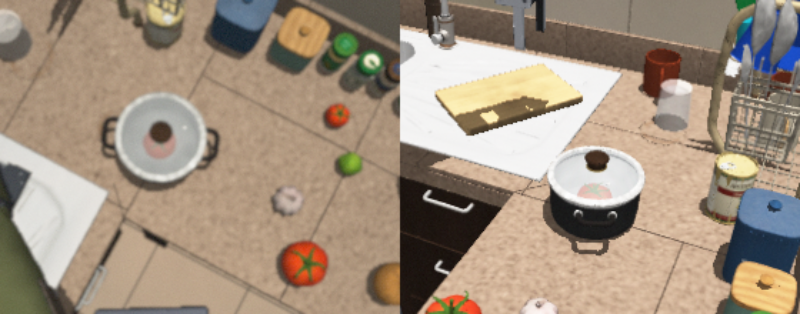

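The lid sits squarely on the pot (top crop (160,137)), within 1 mm of where it started. The tomato shows through the glass, and the garlic and lime look undisturbed. Handing in.

```bash
python3 -c "
from station import workorder
print(workorder.hand_in())"
```

```text
the job is handed in; nothing more can be done
None
```

The job is handed in (no verdict came back): the tomato was gripped at 7 N and lowered to the pot floor, the lid is back within about 1 mm of its start, and the pot, garlic and lime look unmoved; about 28 s of the 72 s was used.

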